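Run a glaze-tile hanger down the drying rail

TASK

Take the larger of the two roller hangers by its wooden grip, set it gently over the upper half of the sloped rail so that both rollers sit on the rail with a clay tile hanging on either side, and let go so that it rolls down to the stop by itself. Do not drop it onto the rail or push it down by hand, check that it has come to rest against the stop, and leave the smaller hanger where it is.

Things in the scene. Friction and masses are not known exactly. Their poses are not given: they have to be found in the camera images.
- hanger: Larger roller hanger, 0.4 kg, 170 tall. Two upright terracotta tiles, 100 long (x), 80 high, 10 thick, inner faces 52 apart (y), open below between them. Straps over them hold two free waisted rollers (42 wide, self-centring) at x = +-30, axles at z = 101. Wooden grip on top: 56 long (x), 14 thick (y), z 127 to 170. Same either way round. Origin: centre of underside; z up. mm.
- small_hanger: Smaller hanger, a bystander: same make, but tiles only 56 long (x) and 45 high, one roller, wooden grip 36 long, 135 mm tall in all. Origin: centre of its underside; x along its tiles.
- rail: Fixed sloped rail: round steel bar, 12 mm thick, 400 long, on two posts over a dark board. Origin: on the table under the bar's middle; x level, DOWNHILL along the bar; z up. Slope 6 degrees: bar centre line at z = 135 mm at x = 0, 155 at the upper post (x = -192). A hanger seated on it has its origin 88 mm below that line, tiles along x. Good place to set it: x = -110 mm; it rolls off at once.
- rail_stop (a point): Middle of the uphill face of the stop, an upright steel plate 80 wide and 50 high across the rail's lower end, 185 mm downhill of the rail's origin. The larger hanger at rest against it has its origin about 57 mm uphill of this point (level distance). It arrives within about 2 s after being let go.
Not all that is in view belongs to the job. Leave any blue or turquoise look-alike of the hanger alone.

How it is judged:
On the way:
1. the larger hanger hangs on the upper half of the rail (at most 40 mm past the middle), let go (x of hanger in the frame of rail between -0.19 and 0.04 m and y of hanger in the frame of rail between -0.025 and 0.025 m and z of hanger in the frame of rail between 0.035 and 0.08 m and contact force between hanger and rail above 0.5 N and contact force between hanger and the fingers below 0.1 N), for 0.1 s.
At the end, for the whole second after the job is handed in: The larger hanger hangs by its rollers on the rail, upright within 20 degrees, within about 15 mm of its place against the lower stop and 20 mm of the rail's line, at rest; the smaller hanger is within 20 mm of where it began (x of hanger in the frame of rail between 0.113 and 0.145 m and y of hanger in the frame of rail between -0.02 and 0.02 m and z of hanger in the frame of rail between 0.02 and 0.05 m and angle between hanger's own z axis and vertical below 0.35 rad and contact force between hanger and rail above 0.5 N and linear speed of hanger below 0.03 m/s and distance of small_hanger from where it was at the start of the episode below 0.02 m); the robot touches nothing.
It fails at once if the larger hanger is touched by the fingers on the lower half of the rail (more than 60 mm past the middle) (x of hanger in the frame of rail between 0.06 and 0.2 m and y of hanger in the frame of rail between -0.03 and 0.03 m and z of hanger in the frame of rail below 0.06 m and contact force between hanger and the fingers above 0.3 N).
It fails at once if the larger hanger is dropped onto the rail from more than about 20 mm (x of hanger in the frame of rail between -0.22 and 0.22 m and y of hanger in the frame of rail between -0.06 and 0.06 m and z of hanger in the frame of rail above 0.088 m and contact force between hanger and the fingers below 0.05 N).
It fails at once if the smaller hanger is moved more than 20 mm (distance of small_hanger from where it was at the start of the episode above 0.02 m).
It also fails if it takes over 38 s, if anything falls off the work surface, if the arm or the gripper's body presses on something with over 40 N, if the wrist force passes 120 N, or if a joint passes its speed limit or range.

ROBOT

A 6-joint arm with a two-finger parallel gripper is mounted at the origin on the work surface. World frame = base frame: x ahead of the robot, y to its left, z up, the work surface at z = 0. Lengths are in m, angles in rad, forces in N, time in s.
With the tool pointing down it reaches from about 0.35 to 0.775 m from the base axis. Payload 7.3 kg.
Tool frame: the origin (TCP) lies on the centre line of the jaws, within the pads' length; the fingertips stand 17 mm ahead of it and the grasp point (between the pads) lies 2 mm behind it (robot.tip_extent is the distance from the TCP to the fingertips, in m); z points along the fingers, y is the line along which they close (so a half turn about z gives the same grasp; the last joint's range is limited). The gripper opens to 92 mm and grips with 3 to 60 N. Pads are 19 mm wide; open, the fingers measure 130 mm over their backs; the gripper's body (75 mm by 190 mm) begins 47 mm behind the grasp point.
Start: joints at [1.064, 0.342, 1.524, -0, 1.275, -0.146], TCP at [0.185, 0.491, 0.244] pointing down, gripper open.
Joint ranges: [-2.53, 2.53], [-0.77, 2.02], [0.04, 2.7], [-1, 4.14], [0.28, 2.66], [-3.11, 3.11]. Speed limits (rad/s): [2.57, 2.57, 3.14, 3.14, 3.14, 3.14].

INTERFACE

Orientations are given as [roll, pitch, yaw] about the fixed x, y, z axes, in that order (R = Rz(yaw) Ry(pitch) Rx(roll)).
In Python, from cell import robot gives the robot as it stands.
- The arm moves only by the tool step_arm, never from a script. Its argument "motion" is a list of rows, each a list of 2 entries, a list of its own where there are three numbers: the shift along the tool's x, y, z in units of 60 mm (1.0 is 60 mm), then the turn about the tool's z in rad. In form: [[[x, y, z], spin], ...]. A call has 1 to 10 rows; each row is the pose to reach, as a shift and turn from the pose commanded when the call began, along the tool's axes at that moment; what a row does not reach only later rows make up. A row lasts 1/8 s, in which the tool goes at most 62.5 mm and 10.7 degrees, less where a joint would pass 70% of its speed; a pose out of reach is approached as far as the arm can. A call with a gripper value outside its range is refused whole. "hand" is the closure in counts, from 0 (fully open) to 255 (shut), set as the call begins (left out, the last holds). The fingers move at their own pace and stop on an object; "squeeze" is the grip in N (left out, the last holds). Time passes only in rows, so rows that repeat a pose let the fingers close. It gives the time, the measured TCP pose, the force, the opening and the grip force at its end, in the units of the state.
- robot.observe(): the state, without advancing time (a new reading comes with each control period).
- robot.read_camera(name): name is "scene" or "top" or "wrist"; returns a dict with "pixels" (400x640x3 uint8, red, green, blue), "intrinsics" (3x3 intrinsics, pixels), "xyz" and "rotation" of the camera in the world; the wrist camera has in their place "T_tool_cam" (4x4, takes a point from camera to tool coordinates, whose origin is the TCP and whose axes are the flange's). Camera axes: x right, y up, looking along -z (the intrinsics and any distortion apply to the point x, -y, -z); pixel columns grow to the right and rows downward; lengths in m; the calibration is good to about 2 mm. The wrist camera is an equidistant fisheye: a pixel r from the principal point sees the ray r / f radians off the axis. A picture is of the moment at which its call begins: read the wrist's pose just before it. There is no depth.
- robot.hand_in(): hands the job in; it is judged then, once.
The state is a dict: "time": time; "qpos": joint angles; "qvel": joint speeds; "joint_efforts": joint torques, N m; "tool_pos": TCP position; "tool_rot": TCP orientation; "contact_force": force on the tool from outside, world axes, zero at the start; "torque": the same for the moment, N m; "opening": finger opening in m; "grip_force": force on a finger pad.
Only numpy, scipy, OpenCV 4.12 (cv2) and the standard library are available. Lean on these libraries where they do the work, as an engineer would, in place of code of your own. Each camera call takes 0.05 s, during which the arm holds its last target. There are 200 camera calls.

## Working session

There is one attempt and no reset: what is moved stays moved. The work goes in short steps, Python scripts to look and compute and a tool call to move; the robot and the scene stay as the last step left them, time stands still between calls to the robot, and variables do not carry over. Pictures are saved under pics/ and viewed, at most 10 in all, crops included, and the job is handed in when it is done.

Besides the shell and the picture viewer there is one more tool, called by a JSON object that holds its "fn" and its "kwargs". step_arm: Moves the arm, as the interface text tells. Its arguments: {"type":"object","properties":{"motion":{"type":"array"},"hand":{"type":"number"},"squeeze":{"type":"number"}},"required":["motion"]}

```bash
mkdir -p pics; ls; python3 - <<'E'
from cell import robot
import cv2,pickle
s=robot.observe(); print({k:s[k] for k in('time','tool_pos','tool_rot','opening')})
d={}
for n in('scene','top'):
    c=robot.read_camera(n); d[n]=c; cv2.imwrite(f'pics/{n}0.png',c['pixels'][:,:,::-1]); print(n,c['intrinsics'],c['xyz'],c['rotation'],[k for k in c])
pickle.dump(d,open('d0.pkl','wb'))
E
```

```text
pics
{'time': 0.0, 'tool_pos': array([0.18513325, 0.49088846, 0.24306108]), 'tool_rot': array([-3.14014211e+00, -2.36032808e-04,  2.78078529e+00]), 'opening': 0.09204904178983109}
scene [[374.49098579   0.         317.51988402]
 [  0.         374.49098579 203.75290935]
 [  0.           0.           1.        ]] [0.85031752 0.61726839 0.7792606 ] [0.82475187 0.01437177 2.6361225 ] ['pixels', 'intrinsics', 'xyz', 'rotation']
top [[442.6953144    0.         322.11265912]
 [  0.         442.6953144  201.9293135 ]
 [  0.           0.           1.        ]] [ 0.3669657  -0.04581618  1.19434724] [ 9.61232590e-02 -8.32940176e-04 -1.57212149e+00] ['pixels', 'intrinsics', 'xyz', 'rotation']
```

View pics/scene0.png

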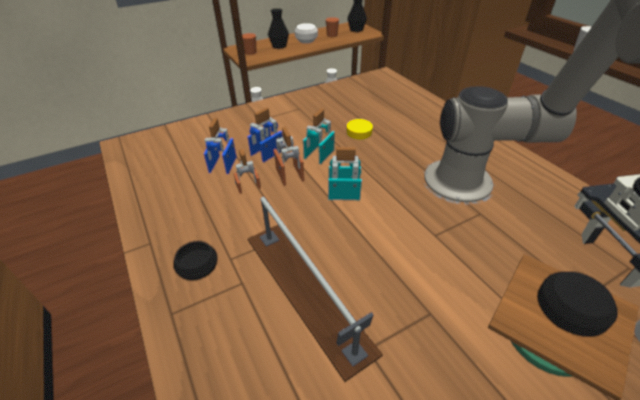

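View pics/top0.png

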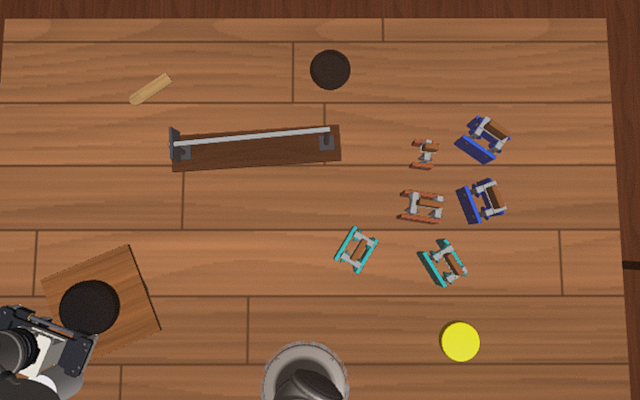

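The larger hanger is at about (422,206) in the top view, with the small one at (425,153). The rail runs from (330,129) at its upper end to the stop at (174,143). I'll zoom in on the hangers and rail.

```bash
cat > h.py <<'E'
import numpy as np,cv2
from scipy.spatial.transform import Rotation as R
def ray(c,u,v):
    K=c['intrinsics']; d=np.array([(u-K[0,2])/K[0,0],-(v-K[1,2])/K[1,1],-1.])
    return np.array(c['xyz']),R.from_euler('xyz',c['rotation']).as_matrix()@d
def plane(c,u,v,z):
    o,d=ray(c,u,v); return o+d*(z-o[2])/d[2]
def proj(c,p):
    q=R.from_euler('xyz',c['rotation']).as_matrix().T@(np.array(p)-c['xyz']); K=c['intrinsics']
    return np.array([K[0,2]-K[0,0]*q[0]/q[2],K[1,2]+K[1,1]*q[1]/q[2]])
def tri(c1,p1,c2,p2):
    o1,d1=ray(c1,*p1); o2,d2=ray(c2,*p2)
    t=np.linalg.lstsq(np.c_[d1,-d2],o2-o1,rcond=None)[0]; a=o1+d1*t[0]; b=o2+d2*t[1]
    return (a+b)/2,np.linalg.norm(a-b)
E
python3 - <<'E'
import pickle,cv2,numpy as np
from h import *
d=pickle.load(open('d0.pkl','rb'))
a=d['top']['pixels'][120:240,385:515]; b=d['scene']['pixels'][100:200,200:340]
a=cv2.resize(a,(520,480),interpolation=cv2.INTER_NEAREST)[:,:,::-1]
b=cv2.resize(b,(0,0),fx=4,fy=4,interpolation=cv2.INTER_NEAREST)[:,:,::-1]
o=np.zeros((560,800,3),np.uint8)
cv2.imwrite('pics/a.png',a); cv2.imwrite('pics/b.png',b)
for n in d:
    p=d[n]['pixels']; h=cv2.cvtColor(p,cv2.COLOR_RGB2HSV)
    m=cv2.inRange(h,(0,110,60),(9,255,255))
    k,l,st,ce=cv2.connectedComponentsWithStats(m)
    for i in range(1,k):
        if st[i,4]>12: print(n,st[i],ce[i].round(1), p[l==i].mean(0).round())
E
```

```text
scene [274 150   5   9  17] [275.6 152.8] [141.  85.  65.]
scene [276 160   5   8  13] [278. 164.] [91. 55. 41.]
top [   0    0  116   55 1063] [51.4 10.2] [88. 49. 33.]
top [114   0   8   5  20] [117.6   1.8] [90. 50. 33.]
top [117   0  14  17  54] [123.    7.1] [89. 50. 34.]
top [123   0  35  18 188] [138.7   8.6] [90. 50. 34.]
top [159   0  53  18 344] [185.3   8.4] [93. 52. 35.]
top [205   0  13  12  46] [212.    4.5] [90. 51. 34.]
top [217   0  21  18 132] [228.3   9.2] [92. 52. 35.]
top [239   0  12  13  51] [244.1   5.8] [89. 50. 34.]
top [247   0  13  10  38] [253.3   3.8] [89. 50. 34.]
top [259   1  11  17  46] [262.8  10.7] [95. 53. 36.]
top [263   0   7   6  18] [265.5   2.7] [95. 53. 36.]
top [276   0  81  18 605] [316.6   8.6] [92. 52. 35.]
top [360   0  10   4  17] [364.2   1.4] [89. 50. 34.]
top [367   0   9   8  24] [370.8   4.3] [92. 51. 34.]
top [378   0  28  18 159] [392.1   8.6] [94. 53. 36.]
top [404   0  18  18  99] [412.9   8.6] [93. 52. 35.]
top [422   0  29  18 182] [434.8   9.9] [92. 52. 35.]
top [442   0  56  18 308] [470.2   6.5] [92. 52. 35.]
top [499   0
[... 1359 characters left out ...]
[630 195   6   8  17] [632.7 197.9] [91. 51. 34.]
top [629 204   7  11  22] [631.9 208.6] [92. 52. 35.]
top [620 212  20  49 293] [630.1 237.2] [92. 52. 35.]
top [399 214  42  10 161] [419.2 218.4] [146.  81.  54.]
top [635 221   5   8  19] [636.8 224.6] [95. 54. 36.]
top [621 233   5   5  15] [623.  235.2] [96. 54. 37.]
top [623 269  17  19 111] [632.1 277.1] [90. 51. 34.]
top [624 284   4  10  16] [625.1 288.8] [92. 51. 34.]
top [634 288   6   6  14] [636.4 290.6] [91. 51. 34.]
top [625 293  15  31 155] [632.3 306.8] [92. 52. 35.]
top [627 323   7   6  16] [630.5 325.2] [95. 53. 35.]
top [628 336  12  28 119] [633.8 348.7] [92. 51. 34.]
top [629 363  11  37 152] [633.9 379.9] [90. 50. 34.]
```

View pics/a.png

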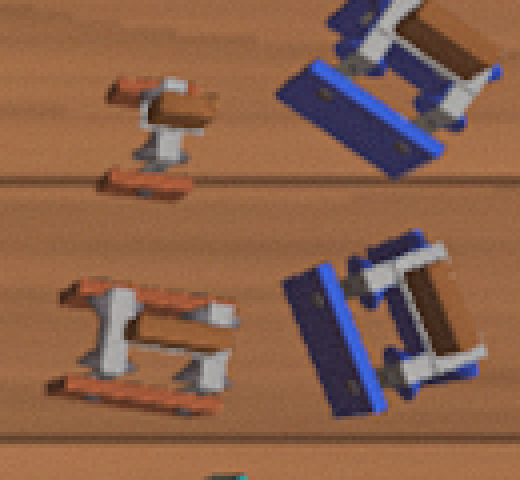

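View pics/b.png

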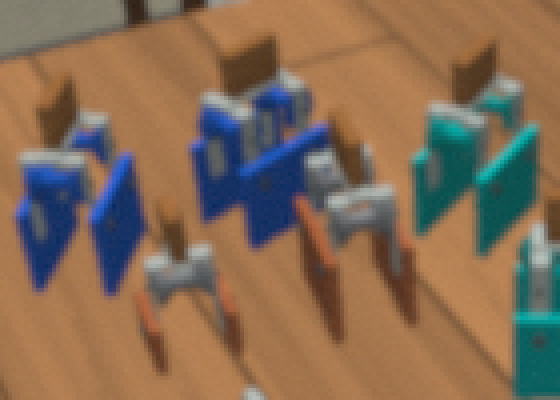

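The larger hanger's grip top is centred near crop (183,333) in the top view, which is pixel (430.7,203.2). In the scene view it is near (287.5,131). Its tiles run nearly along the image's horizontal.

```bash
python3 - <<'E'
import pickle
from h import *
np.set_printoptions(precision=4,suppress=True)
d=pickle.load(open('d0.pkl','rb')); T,S=d['top'],d['scene']
print('grip',tri(T,(430.7,203.2),S,(287.5,131)), plane(T,430.7,203.2,.17))
f=lambda x,y,z: plane(T,385+x/4,120+y/4,z)
A,B=f(52,383,.08),f(222,408,.08); C,D=f(66,292,.08),f(238,302,.08)
for p,q in((A,B),(C,D)): print('tile',p,q,np.linalg.norm(p-q),np.degrees(np.arctan2(*(q-p)[1::-1])))
print('centre',(A+B+C+D)/4)
# rail
h=cv2.cvtColor(T['pixels'],cv2.COLOR_RGB2HSV); m=cv2.inRange(h,(0,0,140),(180,60,255))[110:160,160:345]
v,u=np.nonzero(m); u=u+160;v=v+110; print(u.min(),u.max(),len(u))
vx,vy,x0,y0=cv2.fitLine(np.c_[u,v].astype(np.float32),cv2.DIST_HUBER,0,.01,.01).ravel(); 
res=(v-y0)*vx-(u-x0)*vy; print('res',res.std())
ln=lambda uu:(uu,y0+(uu-x0)*vy/vx)
hi,lo=ln(u.max()),ln(u.min()); print(hi,lo)
# rail ends in scene
h=cv2.cvtColor(S['pixels'],cv2.COLOR_RGB2HSV); ms=cv2.inRange(h,(0,0,140),(180,60,255))
k,l,st,ce=cv2.connectedComponentsWithStats(ms)
for i in range(1,k):
  if st[i,4]>40 and 240<ce[i][0]<380 and ce[i][1]>190:
    print(st[i],ce[i]); yy,xx=np.nonzero(l==i); j=yy.argmin(); e=yy.argmax(); print((xx[j],yy[j]),(xx[e],yy[e])); 
    print('hi',tri(T,hi,S,(xx[j],yy[j]+.5)),'lo',tri(T,lo,S,(xx[e],yy[e])))
P=plane(T,*hi,.156+.006);Q=plane(T,*lo,.115+.006); print('rail',P,Q,np.linalg.norm((P-Q)[:2]),np.degrees(np.arctan2(*(Q-P)[1::-1])))
crop=T['pixels'][110:190,150:350]; cv2.imwrite('pics/c.png',cv2.resize(crop,None,fx=4,fy=4,interpolation=0)[:,:,::-1])
E
```

```text
grip (array([ 0.4607, -0.2984,  0.1686]), np.float64(0.004315161045345749)) [ 0.4625 -0.2992  0.17  ]
tile [ 0.4392 -0.2382  0.08  ] [ 0.4233 -0.345   0.08  ] 0.10794530984951775 -98.47103666791257
tile [ 0.4969 -0.2481  0.08  ] [ 0.4904 -0.3569  0.08  ] 0.1090114059884306 -93.42253527214639
centre [ 0.4624 -0.297   0.08  ]
174 329 654
res 1.206391543365405
(np.int64(329), np.float64(128.56583816786784)) (np.int64(174), np.float64(143.35406043250174))
[261 197  95 127 746] [308.4651 260.8981]
(np.int64(262), np.int64(197)) (np.int64(352), np.int64(323))
hi (array([ 0.6424, -0.0633,  0.1592]), np.float64(0.0006548981935419995)) lo (array([0.6178, 0.3181, 0.1189]), np.float64(0.00307873453581458))
rail [ 0.642  -0.0634  0.162 ] [0.6161 0.3183 0.121 ] 0.38260997445142003 93.88109721403688
```

View pics/c.png

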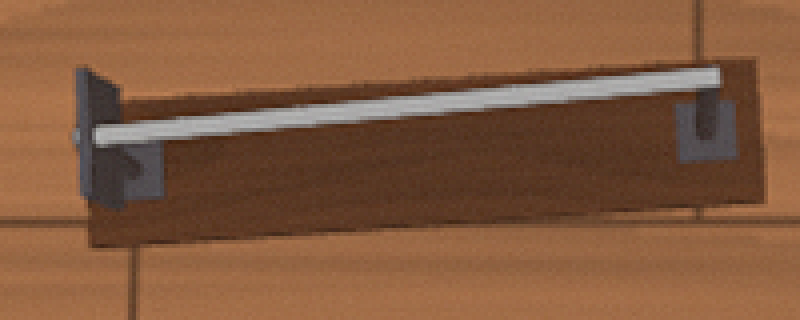

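Triangulated heights match the text: grip top at 0.169 m and the rail ends at 0.159 and 0.119 m. The bar is about 383 mm long, as expected, with the stop plate at crop x≈95. I'll move toward the hanger by way of a safe waypoint.

{"fn": "step_arm", "kwargs": {"motion": [[[-6.6, -2.7, -1.5], 1.3], [[-6.6, -2.7, -1.5], 1.3], [[-6.6, -2.7, -1.5], 1.3], [[-6.6, -2.7, -1.5], 1.3], [[-6.6, -2.7, -1.5], 1.3], [[-6.6, -2.7, -1.5], 1.3], [[-6.6, -2.7, -1.5], 1.3], [[-6.6, -2.7, -1.5], 1.3]], "hand": 60, "squeeze": 25}}

```text
time: 1.1
tool_pos: [0.5013, 0.1968, 0.3335]
tool_rot: [3.141, 0.001, 1.474]
contact_force: [0.0, -0.7, 0.4]
opening: 0.0698
grip_force: 0.0
```

{"fn": "step_arm", "kwargs": {"motion": [[[-8.3, 0.15, 0], 0], [[-8.3, 0.15, 0], 0], [[-8.3, 0.15, 0], 0], [[-8.3, 0.15, 0], 0], [[-8.3, 0.15, 0], 0], [[-8.3, 0.15, 0], 0], [[-8.3, 0.15, 0], 0], [[-8.3, 0.15, 0], 0], [[-8.3, 0.15, 0], 0], [[-8.3, 0.15, 0], 0]]}}

```text
time: 2.35
tool_pos: [0.4629, -0.2957, 0.3331]
tool_rot: [-3.141, -0.002, 1.482]
contact_force: [-0.1, -0.5, -0.8]
opening: 0.0701
grip_force: 0.0
```

```bash
python3 - <<'E'
from cell import robot
import cv2,pickle
s=robot.observe(); c=robot.read_camera('wrist'); print(s['tool_pos'],s['tool_rot'],c['intrinsics'],c['T_tool_cam'])
pickle.dump((s,c),open('w0.pkl','wb')); cv2.imwrite('pics/w0.png',c['pixels'][:,:,::-1])
E
```

```text
[ 0.46285883 -0.29569588  0.33313675] [-3.14065954e+00 -1.57407118e-03  1.48172605e+00] [[309.70691629   0.         315.13965695]
 [  0.         309.70691629 196.89847594]
 [  0.           0.           1.        ]] [[-8.33638692e-04  9.65042260e-01  2.62093003e-01  7.05600740e-02]
 [ 9.99999649e-01  8.27301042e-04  1.34524510e-04 -1.40240481e-04]
 [-8.70079775e-05  2.62093023e-01 -9.65042610e-01 -1.39926085e-01]
 [ 0.00000000e+00  0.00000000e+00  0.00000000e+00  1.00000000e+00]]
```

View pics/w0.png

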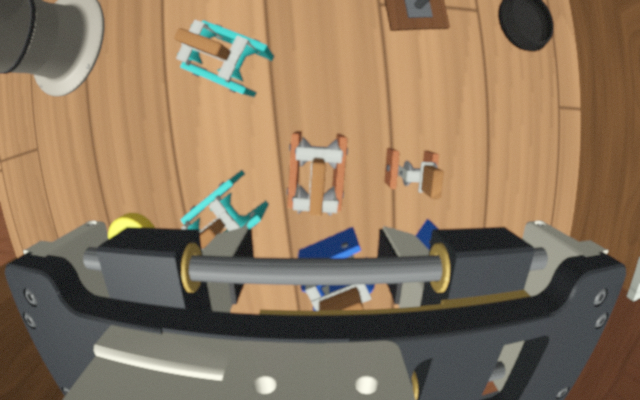

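The hanger sits at (318,172) in the wrist view, between terracotta tiles at u≈293 and u≈342, nicely aligned with the jaws. Its grip is near (318,188). I'll crop for the edges.

```bash
cat >> h.py <<'E'
def wray(s,c,u,v):
    K=c['intrinsics']; x,y=u-K[0,2],v-K[1,2]; r=np.hypot(x,y); t=r/K[0,0]
    d=np.array([np.sin(t)*x/r,-np.sin(t)*y/r,-np.cos(t)]); T=c['T_tool_cam']
    M=R.from_euler('xyz',s['tool_rot']).as_matrix()
    return s['tool_pos']+M@T[:3,3],M@T[:3,:3]@d
def wplane(s,c,u,v,z):
    o,d=wray(s,c,u,v); return o+d*(z-o[2])/d[2]
E
python3 - <<'E'
import pickle
from h import *
s,c=pickle.load(open('w0.pkl','rb'))
a=c['pixels'][120:225,270:370]; cv2.imwrite('pics/w0c.png',cv2.resize(a,None,fx=5.5,fy=5.5,interpolation=0)[:,:,::-1])
E
```

```text
(no output)
```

View pics/w0c.png

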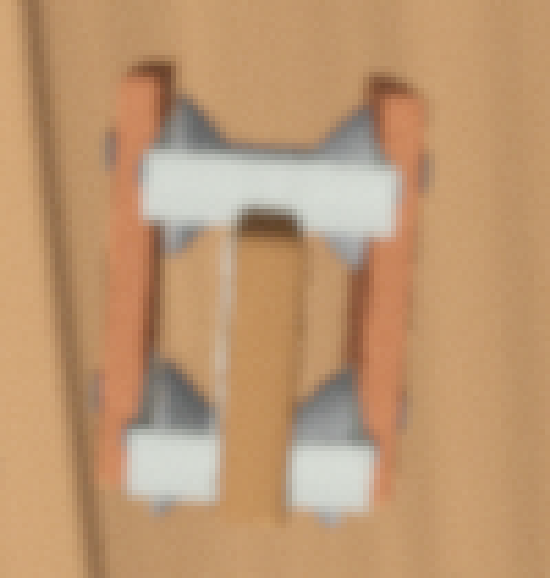

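The grip's top face spans crop corners (236,237), (302,237), (222,522) and (288,522). The tiles run from (141,75) to (113,488) and from (403,90) to (378,498).

```bash
python3 - <<'E'
import pickle
from h import *
np.set_printoptions(precision=4,suppress=True)
s,c=pickle.load(open('w0.pkl','rb'));T=pickle.load(open('d0.pkl','rb'))['top']
P=lambda x,y:(270+x/5.5-.4,120+y/5.5-.4)
f=lambda x,y,z:wplane(s,c,*P(x,y),z)
g=[f(236,237,.17),f(302,237,.17),f(222,522,.17),f(288,522,.17)]
a=(g[0]+g[1])/2;b=(g[2]+g[3])/2
print('grip ctr',(a+b)/2,'len',np.linalg.norm(a-b),'wid',np.linalg.norm(g[0]-g[1]),'yaw',np.degrees(np.arctan2(*(a-b)[1::-1])))
for p,q in(((141,75),(113,488)),((403,90),(378,498))):
  p=f(*p,.08);q=f(*q,.08);print('tile',p,q,np.linalg.norm(p-q),np.degrees(np.arctan2(*(p-q)[1::-1])))
# height of grip centre, wrist x top
o1,d1=wray(s,c,*P(262,380));o2,d2=ray(T,430.7,203.2)
t=np.linalg.lstsq(np.c_[d1,-d2],o2-o1,rcond=None)[0];print(o1+d1*t[0],o2+d2*t[1])
E
```

```text
grip ctr [ 0.4643 -0.2992  0.17  ] len 0.05389296985125883 wid 0.011864476064439902 yaw 82.20905870071556
tile [ 0.4417 -0.246   0.08  ] [ 0.4247 -0.344   0.08  ] 0.09947774974843569 80.16690916561437
tile [ 0.5014 -0.2548  0.08  ] [ 0.4884 -0.3523  0.08  ] 0.09837729853720562 82.38731708426641
[ 0.4641 -0.303   0.1525] [ 0.4641 -0.3035  0.1526]
```

{"fn": "step_arm", "kwargs": {"motion": [[[-0.05, 0.03, 0.8], 0.055], [[-0.05, 0.03, 1.6], 0.055], [[-0.05, 0.03, 2.3], 0.055], [[-0.05, 0.03, 2.7], 0.055], [[-0.05, 0.03, 3.0], 0.055], [[-0.05, 0.03, 3.0], 0.055], [[-0.05, 0.03, 3.0], 0.055]]}}

```text
time: 3.28
tool_pos: [0.4651, -0.2994, 0.1548]
tool_rot: [3.14, 0.001, 1.427]
contact_force: [0.1, -0.1, 0.3]
opening: 0.0704
grip_force: 0.0
```

{"fn": "step_arm", "kwargs": {"motion": [[[0, 0, 0], 0], [[0, 0, 0], 0], [[0, 0, 0], 0], [[0, 0, 0], 0], [[0, 0, 0], 0], [[0, 0, 0], 0], [[0, 0, 0], 0], [[0, 0, 0], 0]], "hand": 255, "squeeze": 25}}

```text
time: 4.28
tool_pos: [0.4643, -0.3001, 0.1536]
tool_rot: [-3.141, -0.0, 1.426]
contact_force: [-0.6, 0.9, -0.8]
opening: 0.0136
grip_force: 24.9
```

Gripped at 13.6 mm opening. Next I lift and carry it above the upper half of the rail.

{"fn": "step_arm", "kwargs": {"motion": [[[0, 0, -0.5], 0], [[0, 0, -1.3], 0], [[0, 0, -2.2], 0], [[0, 0, -3.0], 0], [[0, 0, -3.4], 0], [[0, 0, -3.4], 0]]}}

```text
time: 5.03
tool_pos: [0.4647, -0.3003, 0.3587]
tool_rot: [3.139, 0.001, 1.426]
contact_force: [0.4, 0.1, -3.8]
opening: 0.014
grip_force: 25.0
```

{"fn": "step_arm", "kwargs": {"motion": [[[0.5, 0.2, 0], -0.05], [[1.4, 0.5, 0], -0.1], [[2.4, 0.85, 0], -0.21], [[3.4, 1.2, 0], -0.21], [[4.4, 1.56, 0], -0.21], [[5.2, 1.84, 0], -0.21], [[5.6, 2.0, 0], -0.21], [[5.78, 2.05, 0], -0.21], [[5.78, 2.05, 0], -0.21], [[5.78, 2.05, 0], -0.21]]}}

```text
time: 6.28
tool_pos: [0.6358, 0.024, 0.3574]
tool_rot: [-3.141, 0.0, 1.634]
contact_force: [0.2, 0.7, -3.5]
opening: 0.0139
grip_force: 25.0
```

```bash
python3 - <<'E'
from cell import robot
import cv2,pickle,numpy as np
d={}
s=robot.observe(); d['s']=s; print(s['tool_pos'],s['tool_rot'],s['opening'],s['grip_force'])
for n in('wrist','scene','top'): d[n]=robot.read_camera(n)
pickle.dump(d,open('d1.pkl','wb'))
a=d['wrist']['pixels'][:, 100:540]; b=d['scene']['pixels'][130:390,180:400]
b=cv2.resize(b,(338,400)); cv2.imwrite('pics/m1.png',np.hstack([a,b])[:,:,::-1])
E
```

```text
[0.63576084 0.02396796 0.35741956] [-3.14079846e+00  3.28182910e-04  1.63434789e+00] 0.013915037923828297 24.999469220638275
```

View pics/m1.png

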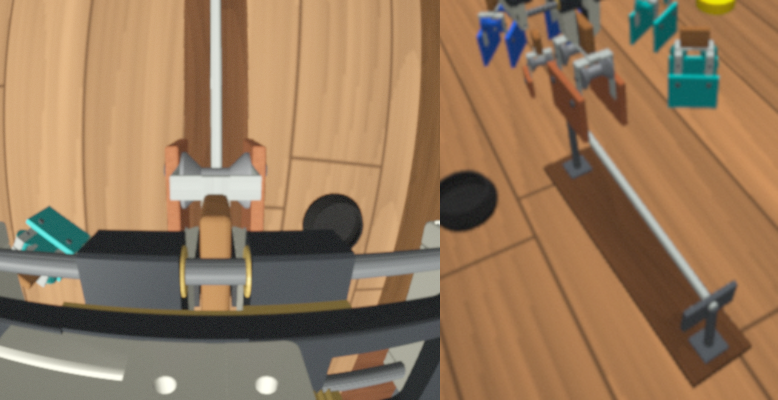

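The wrist view on the left shows the rail centred under the hanger, leading straight from the rollers at column ≈215. The hanger is level in the scene view. I'll check the rail line numerically.

```bash
python3 - <<'E'
import pickle
from h import *
np.set_printoptions(precision=4,suppress=True)
d=pickle.load(open('d1.pkl','rb'));s,c=d['s'],d['wrist']
O=np.array([.6285,.1351]);a=np.radians(93.9);e=np.array([np.cos(a),np.sin(a)]);n=np.array([-e[1],e[0]])
h=cv2.cvtColor(c['pixels'],cv2.COLOR_RGB2HSV)
for v in(20,50,80,110,135):
  u=np.nonzero((h[v,295:340,1]<60)&(h[v,295:340,2]>110))[0]+295
  z=.13
  for _ in range(4):
    p=wplane(s,c,u.mean(),v,z); x=(p[:2]-O)@e; z=.135-x*np.tan(np.radians(6))
  print(v,u.min(),u.max(),p,'x',x,'off',(p[:2]-O)@n)
t=s['tool_pos'][:2]; print('tcp',(t-O)@e,(t-O)@n)
E
```

```text
20 310 320 [0.6235 0.211  0.127 ] x 0.07610892248510645 off -0.00019805580544576232
50 310 321 [0.6266 0.1719 0.1311] x 0.03684208297165681 off -0.0005760840235273991
80 310 321 [0.6289 0.1351 0.135 ] x -2.327648558831936e-05 off -0.0003764870796928673
110 310 321 [0.6311 0.0998 0.1387] x -0.03534485232973298 off -0.00018781940045822722
135 311 321 [0.6335 0.0712 0.1417] x -0.06413005231707564 off -0.000607518948481141
tcp -0.11136853600559894 0.00031465382960162933
```

Lateral error is under 1 mm. I'll lower it, then creep down to contact.

{"fn": "step_arm", "kwargs": {"motion": [[[0, 0, 0.4], 0], [[0, 0, 0.9], 0], [[0, 0, 1.4], 0], [[0, 0, 1.8], 0], [[0, 0, 2.1], 0], [[0, 0, 2.2], 0], [[0, 0, 2.25], 0], [[0, 0, 2.25], 0]]}}

```text
time: 7.42
tool_pos: [0.6364, 0.0251, 0.2235]
tool_rot: [3.14, 0.0, 1.636]
contact_force: [-0.8, 0.4, -3.7]
opening: 0.0141
grip_force: 25.0
```

{"fn": "step_arm", "kwargs": {"motion": [[[0, 0, 0.03], 0], [[0, 0, 0.06], 0], [[0, 0, 0.09], 0], [[0, 0, 0.09], 0]]}}

```text
time: 7.92
tool_pos: [0.6361, 0.0253, 0.2171]
tool_rot: [-3.141, -0.0, 1.636]
contact_force: [0.2, -0.3, -4.5]
opening: 0.0139
grip_force: 25.0
```

{"fn": "step_arm", "kwargs": {"motion": [[[0, 0, 0.03], 0], [[0, 0, 0.05], 0], [[0, 0, 0.05], 0]]}}

```text
time: 8.3
tool_pos: [0.6364, 0.0254, 0.2156]
tool_rot: [3.14, 0.0, 1.636]
contact_force: [-2.4, 0.8, 4.5]
opening: 0.0138
grip_force: 25.0
```

Contact now carries the load (+4.5 N), so I'll release.

{"fn": "step_arm", "kwargs": {"motion": [[[0, 0, 0], 0], [[0, 0, 0], 0], [[0, 0, 0], 0], [[0, 0, 0], 0], [[0, 0, 0], 0], [[0, 0, 0], 0], [[0, 0, 0], 0], [[0, 0, 0], 0]], "hand": 60}}

```text
time: 9.3
tool_pos: [0.6362, 0.0253, 0.2143]
tool_rot: [3.142, -0.0, 1.636]
contact_force: [0.1, -0.8, -1.3]
opening: 0.0702
grip_force: 0.0
```

{"fn": "step_arm", "kwargs": {"motion": [[[0, 0, -0.5], 0], [[0, 0, -1.2], 0], [[0, 0, -2], 0], [[0, 0, -2.5], 0], [[0, 0, -2.5], 0], [[0, 0, -2.5], 0], [[0, 0, -2.5], 0], [[0, 0, -2.5], 0], [[0, 0, -2.5], 0], [[0, 0, -2.5], 0]]}}

```text
time: 10.55
tool_pos: [0.6362, 0.0253, 0.3642]
tool_rot: [-3.141, -0.0, 1.636]
contact_force: [0.1, 0.4, 0.8]
opening: 0.0701
grip_force: 0.0
```

```bash
python3 - <<'E'
from cell import robot
import cv2,pickle,numpy as np
d={}
s=robot.observe(); d['s']=s; print(s['time'],s['tool_pos'],s['opening'])
for n in('wrist','scene','top'): d[n]=robot.read_camera(n)
pickle.dump(d,open('d2.pkl','wb'))
a=d['top']['pixels'][80:240,140:460]; a=cv2.resize(a,(480,240)); b=d['scene']['pixels'][130:390,180:400]
b=cv2.resize(b,(320,378)); o=np.zeros((378,800,3),np.uint8); o[:240,:480]=a;o[:,480:]=b
cv2.imwrite('pics/m2.png',o[:,:,::-1])
E
```

```text
10.55 [0.63617677 0.02530723 0.36420664] 0.07012132043576925
```

View pics/m2.png

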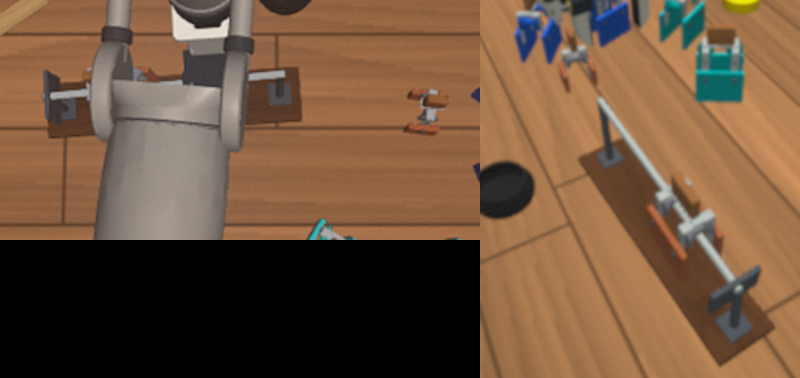

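The hanger is riding the rail at scene-crop (685,218), and it isn't at the stop (735,290) yet. The small hanger is unmoved at (427,108). I'll wait and track its motion.

{"fn": "step_arm", "kwargs": {"motion": [[[0, 0, 0], 0], [[0, 0, 0], 0], [[0, 0, 0], 0], [[0, 0, 0], 0], [[0, 0, 0], 0], [[0, 0, 0], 0]]}}

```text
time: 11.45
tool_pos: [0.6362, 0.0253, 0.3643]
tool_rot: [3.142, -0.0, 1.636]
contact_force: [-0.6, 0.5, -0.0]
opening: 0.0701
grip_force: 0.0
```

```bash
cat > trk.py <<'E'
from cell import robot
import pickle
from h import *
O=np.array([.6285,.1351]);a=np.radians(93.9);e=np.array([np.cos(a),np.sin(a)])
def where(c):
    # left tile (near side y-): terracotta mask on the board region, largest blob
    p=c['pixels'].astype(int); m=((p[...,0]>120)&(p[...,0]-p[...,1]>45)&(p[...,1]-p[...,2]<38)).astype(np.uint8)
    m[:190]=0; m[:,:230]=0; m[370:]=0; m[:,390:]=0
    k,l,st,ce=cv2.connectedComponentsWithStats(m)
    return [(st[i,4],ce[i].round(1)) for i in np.argsort(-st[1:,4])[:3]+1]
if __name__=='__main__':
    print(where(pickle.load(open('d2.pkl','rb'))['scene']))
    c=robot.read_camera('scene'); print(robot.observe()['time'],where(c)); cv2.imwrite('pics/s3.png',c['pixels'][:,:,::-1])
    for n in range(3): c=robot.read_camera('scene')
    print(where(c)); pickle.dump(c,open('s3.pkl','wb'))
    # expected stopped roller-axle position and current d2, projected
    for x in(-.1,0,.04,.08,.128): 
        q=O+x*e; z=.135-x*.105; print(x,[proj(c,[*(q+e*t),z]).round(1) for t in(-.03,.03)])
E
python3 trk.py
```

```text
[(np.int32(184), array([308.3, 289.3])), (np.int32(22), array([343.8, 290.6])), (np.int32(11), array([331.9, 272.5]))]
11.5 [(np.int32(190), array([325. , 314.6])), (np.int32(14), array([362.2, 313.1])), (np.int32(9), array([350.9, 298. ]))]
[(np.int32(192), array([324.7, 314.3])), (np.int32(16), array([362.4, 312.8])), (np.int32(8), array([350.9, 298.1]))]
-0.1 [array([275.6, 217.6]), array([287.9, 232.9])]
0 [array([297. , 246.9]), array([311.1, 264.6])]
0.04 [array([306.3, 259.7]), array([321.3, 278.5])]
0.08 [array([316.2, 273.3]), array([332.1, 293.3])]
0.128 [array([328.8, 290.5]), array([345.9, 312.1])]
```

{"fn": "step_arm", "kwargs": {"motion": [[[0, 0, 0], 0], [[0, 0, 0], 0], [[0, 0, 0], 0], [[0, 0, 0], 0], [[0, 0, 0], 0], [[0, 0, 0], 0], [[0, 0, 0], 0], [[0, 0, 0], 0]]}}

```text
time: 12.65
tool_pos: [0.6362, 0.0253, 0.3643]
tool_rot: [3.142, -0.0, 1.636]
contact_force: [0.0, -0.6, -0.2]
opening: 0.0701
grip_force: 0.0
```

```bash
python3 - <<'E'
from trk import *
c=robot.read_camera('scene'); print(where(c)); w=robot.read_camera('wrist')
b=c['pixels'][240:370,270:400]; b=cv2.resize(b,(500,500),interpolation=cv2.INTER_CUBIC); w=cv2.resize(w['pixels'][0:250,200:350],(300,500))
cv2.imwrite('pics/s4.png',np.hstack([b,w])[:,:,::-1])
E
```

```text
[(np.int32(193), array([324.9, 314.5])), (np.int32(13), array([362.2, 313.2])), (np.int32(9), array([350.9, 297.8]))]
```

View pics/s4.png

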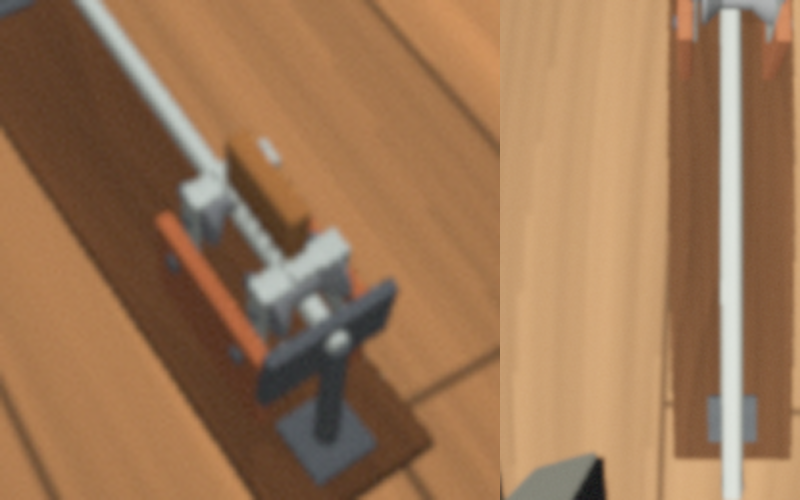

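The hanger rests against the stop, with its tile ends touching the plate near (265,365). It hangs astride the rail, upright, and the position hasn't changed between frames 1.2 s apart. The small hanger hasn't moved.

```bash
python3 -c "
from cell import robot
print(robot.hand_in())"
```

```text
the job is handed in; nothing more can be done
None
```

The larger hanger was set on the upper half of the rail and let go; it rolled down by itself and came to rest against the stop, with the smaller hanger left untouched, and the job was handed in at about 13 s (no verdict was returned).

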